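Lock the inlay turntable with its bolt

ROBOT

A 6-joint arm with a two-finger parallel gripper is mounted at the origin on the work surface. World frame = base frame: x ahead of the robot, y to its left, z up, the work surface at z = 0. Lengths are in m, angles in rad, forces in N, time in s.
With the tool pointing down it reaches from about 0.3 to 0.875 m from the base axis. Payload 4.2 kg.
Tool frame: the origin (TCP) lies at the centre of the arm's flange, where the gripper is bolted on; the fingertips stand 173 mm ahead of it and the grasp point (between the pads) lies 155 mm ahead of it (manip.finger_overhang is the distance from the TCP to the fingertips, in m); z points along the fingers, y is the line along which they close (so a half turn about z gives the same grasp; the last joint's range is limited). The gripper opens to 85 mm and grips with 20 to 120 N. Pads are 22 mm wide; open, the fingers measure 114 mm over their backs; the gripper's body (76 mm by 85 mm) begins 54 mm behind the grasp point. The pads swing forward as they close: fully open they stand 13 mm farther back than shut.
Start: joints at [-1.132, 0.32, 1.565, -0, 1.257, -0.02], TCP at [0.255, -0.516, 0.405] pointing down, gripper open.
Joint ranges: [-3.11, 3.11], [-0.84, 2.01], [0.21, 2.61], [-1.34, 4.49], [0.05, 2.63], [-2.56, 2.56]. Speed limits (rad/s): [2.57, 2.57, 3.14, 3.14, 3.14, 3.14].

INTERFACE

Orientations are given as [roll, pitch, yaw] about the fixed x, y, z axes, in that order (R = Rz(yaw) Ry(pitch) Rx(roll)).
In Python, from station import manip gives the robot as it stands.
- The arm moves only by the tool carry_out, never from a script. Its arguments are lists of equal length, an entry for each row: "jaw": the closure, from 0 (fully open) to 1 (shut); "linear": the shift along the world's x, y, z in cm, a list of three; "rot": the turn, a rotation vector about the world's x, y, z in degrees, a list of three. In form: {"jaw": [jaw, ...], "linear": [[x, y, z], ...], "rot": [[ax, ay, az], ...]}. A call has 1 to 10 rows; each row is the pose to reach, as a shift and turn from the pose commanded when the call began; what a row does not reach only later rows make up. A row lasts 1/12 s, in which the tool goes at most 41.7 mm and 7.16 degrees, less where a joint would pass 70% of its speed; a pose out of reach is approached as far as the arm can. A call with a gripper value outside its range is refused whole. The fingers move at their own pace and stop on an object; "squeeze" is the grip in N (left out, the last holds). Time passes only in rows, so rows that repeat a pose let the fingers close. It gives the time, the measured TCP pose, the force, the opening and the grip force at its end, in the units of the state.
- manip.get_state(): the state, without advancing time (a new reading comes with each control period).
- manip.camera(name): name is "scene" or "top"; returns the picture (384x512x3 uint8, red, green, blue); there is no depth.
- manip.get_calibration(name): a dict with "fx", "fy", "cx", "cy" (pixels), "eye" and "rotation" of the camera in the world. Camera axes: x right, y down, z forward; pixel columns grow to the right and rows downward; lengths in m; the calibration is good to about 2 mm. A picture is of the moment at which its call begins. get_calibration takes no time and is no camera call.
- manip.sign_off(): hands the job in; it is judged then, once.
The state is a dict: "t": time; "joints": joint angles; "joint_velocities": joint speeds; "tau": joint torques, N m; "ee_pos": TCP position; "tcp_rot": TCP orientation; "wrist_force": force on the tool from outside, world axes, zero at the start; "wrist_torque": the same for the moment, N m; "width": finger opening in m; "gripper_force": force on a finger pad.
Only numpy, scipy, OpenCV 4.12 (cv2) and the standard library are available. Lean on these libraries where they do the work, as an engineer would, in place of code of your own. Each camera call takes 0.05 s, during which the arm holds its last target. There are 200 camera calls.

TASK

Turn the brass turntable until the slot in its rim faces the steel sliding bolt, then push the bolt by its upright post fully home to the bottom of the slot, so that the turntable is locked for inlaying. Only push things: pick nothing up, keep the black plate lying in the middle of the turntable, leave the shells, pumice block and dish where they are, and finish with the robot clear.

Things in the scene. Friction and masses are not known exactly. Their poses are not given: they have to be found in the camera images.
- bed: fixed dark steel bed. Origin on the work surface under the turntable's axis; z up; y points out along the bolt's guide. Round foot of radius 100 mm, and a guide channel at y = 60 to 205 (floor at height 18; rails 33 wide over their outsides, tops at height 30) with a bridge over it at y = 100 to 120, top at height 40.
- turntable (a joint): turn of the brass turntable (rad, counter-clockwise from above positive); 0 = slot exactly facing the bolt. Starts at 0.5 to 1.7, so it must be turned clockwise; stays where left (1 to 1.5 N at the peg turns it). Disc of radius 95 mm, height 20 to 32 mm. The bolt's round nose centres itself in the slot if the turn is within about 0.05 of 0; farther off the rim stops it.
- peg (a point): upright round brass peg on the turntable for turning it: diameter 12 mm, 82 mm from the axis, diametrically opposite the slot, from the disc's top (height 32) up to height 64 mm; the point lies on its axis at height 47.
- slot (a point): mouth of the turntable's one slot, which is 19 mm wide, open at the rim and ends 65 mm from the turntable's axis. The point is 92 mm from that axis, on the slot's centre line, at the height of the disc's top (32).
- post (a point): upright steel post at the tail of the bolt, by which it is pushed: 18 mm across the guide, 14 mm along it, from the bar's top (height 32) up to height 62 mm; the point lies on its axis at height 48. The bolt slides freely in its guide (about 1 to 2 N), starts with the post 170 to 190 mm from the turntable's axis; fully home the post is 130 mm from it.
- nose (a point): foremost point of the bolt's round nose, at height 25 mm, 65 mm ahead of the post. The bolt is a loose steel bar 80 mm long, 14 mm wide and 14 mm high, lying in the guide channel under the bridge; fully home the nose is at the slot's bottom, 65 mm from the turntable's axis.
- plate: small black lacquered plate, 84 mm across and 10 mm high, lying loose in the middle of the turntable's top (underside at height 32 mm). Origin at the centre of its underside.
- shell_a: abalone shell half, 100 x 74 mm, 26 mm high, loose on the bench. Origin under its centre.
- shell_b: smaller abalone shell half, 85 x 63 mm, 22 mm high, loose on the bench. Origin under its centre.
- pumice: grey pumice block 75 x 48 x 35 mm, loose on the bench. Origin under its centre.
- dish: squat celadon bowl, 90 mm across, 38 mm high, loose on the bench. Origin under its centre.
Things that resemble listed ones, but are neither listed nor needed, are in the scene too. There is more than one size of the plate; the one meant has the size given above. What is shaped like the part that bears post but brown is not meant.

How it is judged:
By the outcome, as a careful person would: the job done as asked, in the order asked, and still so for the second after the job is handed in, with the robot touching nothing.
It also fails if it takes over 56 s, if anything falls off the work surface, if the arm or the gripper's body presses on something with over 40 N, if the wrist force passes 120 N, or if a joint passes its speed limit or range.

## Working session

There is one attempt and no reset: what is moved stays moved. The work goes in short steps, Python scripts to look and compute and a tool call to move; the robot and the scene stay as the last step left them, time stands still between calls to the robot, and variables do not carry over. Pictures are saved under pics/ and viewed, at most 10 in all, crops included, and the job is handed in when it is done.

Besides the shell and the picture viewer there is one more tool, called after "Request:" by a JSON object that holds its "op" and its "data". carry_out: Moves the arm, as the interface text tells. Its arguments: {"type":"object","properties":{"jaw":{"type":"array"},"linear":{"type":"array"},"rot":{"type":"array"},"squeeze":{"type":"number"}},"required":["jaw","linear","rot"]}

```bash
ls; mkdir -p pics; python3 - <<'E'
from station import manip
import cv2
for n in("scene","top"):
    im=manip.camera(n); cv2.imwrite(f"pics/{n}0.png",im[:,:,::-1]); c=manip.get_calibration(n); print(n,c)
print(manip.get_state())
E
```

```text
pics
scene {'fx': 446.0232551706123, 'fy': 446.0232551706123, 'cx': 256.82728024365525, 'cy': 190.2915431184408, 'eye': array([1.32924595, 0.21253178, 0.72179722]), 'rotation': array([-2.25829487, -0.00703208,  1.8052818 ])}
top {'fx': 445.97764457229727, 'fy': 445.97764457229727, 'cx': 257.91574629099847, 'cy': 191.534898759996, 'eye': array([0.39646383, 0.04404517, 1.04573722]), 'rotation': array([-2.9797936 , -0.00390141, -1.59411336])}
{'t': 0.1, 'joints': array([-1.13200795e+00,  3.20215411e-01,  1.56556748e+00,  3.08750376e-05,
        1.25741321e+00, -1.99715865e-02]), 'joint_velocities': array([ 0.00147274, -0.00186849, -0.0029559 , -0.0002216 ,  0.00156885,
        0.00105922]), 'tau': array([-2.15588157e-04, -4.16409051e+01, -2.34704268e+01, -6.62355615e-05,
        4.89070124e-03,  1.32658599e-05]), 'ee_pos': array([ 0.25458268, -0.51539296,  0.40396928]), 'tcp_rot': array([-3.13999011e+00, -6.13713532e-05,  4.58750375e-01]), 'wrist_force': array([-0.32162459, -0.19352498,  0.54124021]), 'wrist_torque': array([-0.0512402 ,  0.02493969, -0.04969921]), 'gripper_force': 0.0, 'width': 0.08542478291704522}
```

View pics/top0.png

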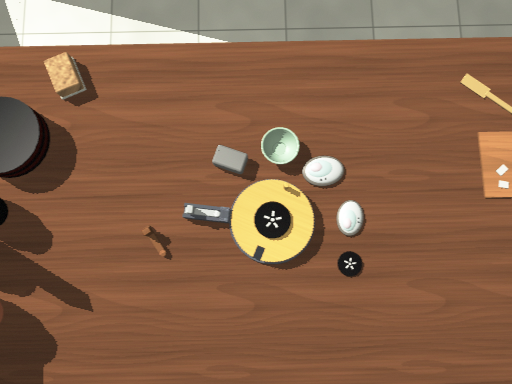

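View pics/scene0.png

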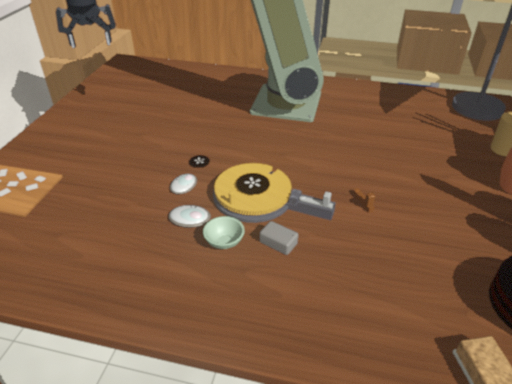

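The top view (right = -y, down = -x) shows the turntable at about (272,220), with the slot at (259,254), the peg near (292,189) and the guide with the bolt at (207,213). A brown decoy lies at (155,241) and a small plate decoy at (350,264). The scene view agrees: post at (327,199), brown decoy at (368,200).

```bash
cat > h.py <<'E'
import numpy as np, cv2
from scipy.spatial.transform import Rotation as R
from station import manip
def cal(n):
    c=manip.get_calibration(n); return c,R.from_euler('xyz',c['rotation']).as_matrix(),np.array(c['eye'])
def ray(n,uv):
    c,M,e=cal(n); d=M@np.array([(uv[0]-c['cx'])/c['fx'],(uv[1]-c['cy'])/c['fy'],1]); return e,d
def onz(n,uv,z):
    e,d=ray(n,uv); return e+d*(z-e[2])/d[2]
def proj(n,p):
    c,M,e=cal(n); q=M.T@(np.array(p)-e); return np.array([c['fx']*q[0]/q[2]+c['cx'],c['fy']*q[1]/q[2]+c['cy']])
def two(a,b):
    e1,d1=ray('top',a); e2,d2=ray('scene',b)
    s=np.linalg.lstsq(np.c_[d1,-d2],e2-e1,rcond=None)[0]; p,q=e1+s[0]*d1,e2+s[1]*d2
    return (p+q)/2,np.linalg.norm(p-q)
def shot(n,name,x,y,w,h,k):
    im=manip.camera(n); np.save(f'pics/{n}.npy',im); b=im[:,:,::-1]
    return cv2.resize(b[y:y+h,x:x+w],None,fx=k,fy=k,interpolation=cv2.INTER_CUBIC)
def brass(im):
    hsv=cv2.cvtColor(im,cv2.COLOR_RGB2HSV); return cv2.inRange(hsv,(18,110,90),(35,255,255))
def center(im,n='top',z=.032):
    m=brass(im); cs=max(cv2.findContours(m,0,2)[0],key=cv2.contourArea); h=cv2.convexHull(cs)[:,0]
    P=np.array([onz(n,p,z)[:2] for p in h]); A=np.c_[2*P,np.ones(len(P))]
    s=np.linalg.lstsq(A,(P**2).sum(1),rcond=None)[0]; return s[:2],np.sqrt(s[2]+s[:2]@s[:2])
E
python3 - <<'E'
from h import *
a=shot('top','',172,160,150,110,4); b=shot('scene','',200,150,150,75,4)
cv2.imwrite('pics/c1.png',np.vstack([a,b])[:600*2]) if 0 else None
cv2.imwrite('pics/ct.png',a);cv2.imwrite('pics/cs.png',b)
for n in('top','scene'): print(n,center(np.load(f'pics/{n}.npy'),n))
E
```

```text
top (array([0.49623186, 0.00531433]), np.float64(0.09453568801863213))
scene (array([0.49972742, 0.007748  ]), np.float64(0.09891385952995295))
```

View pics/ct.png

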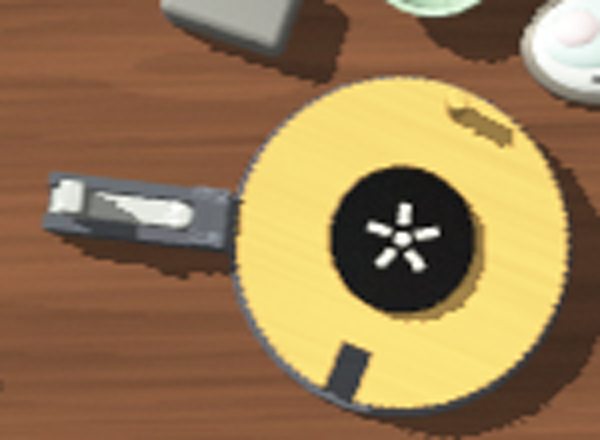

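View pics/cs.png

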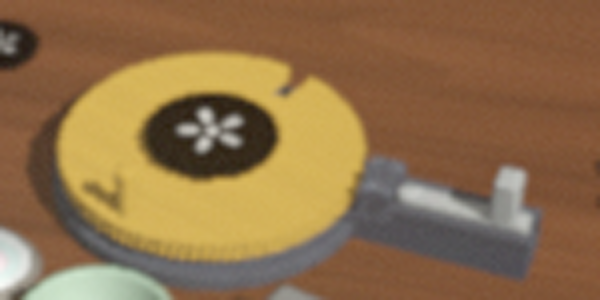

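Crop check: the steel post top is at top-view pixel (188.7,208.6), standing on the bolt in the guide. The slot runs from (260.7,246) to (257,260). The peg's shadow starts near (284,186), and the 84 mm plate lies centred on the disc.

```bash
python3 - <<'E'
from h import *
C,_=center(np.load('pics/top.npy')); 
f=lambda u,v,k=(172,160):(k[0]+u/4-.4,k[1]+v/4-.4)
p1=onz('top',f(67,195),.062); g=lambda u,v:(200+u/4-.4,150+v/4-.4)
print('post',p1,two(f(67,195),g(513,175)))
s=onz('top',f(340,400),.032); s2=onz('top',f(356,345),.032); print('slot',s,s2,np.linalg.norm(s[:2]-C),np.linalg.norm(s2[:2]-C))
ax=p1[:2]-C; print('post dist',np.linalg.norm(ax)); a0=np.arctan2(ax[1],ax[0])
sd=(s[:2]+s2[:2])/2-C; a1=np.arctan2(sd[1],sd[0]); print('C',C,'axis',a0,'turn',a1-a0)
# guide edges at z=.03
for q in [(50,173),(240,192),(45,228),(228,247)]: print(onz('top',f(*q),.03)[:2])
for nm,a,r,z in [('peg',a1+np.pi,.082,.064),('peg',a1+np.pi,.082,.032),('pegF',a0+np.pi,.082,.032)]:
    P=np.r_[C+r*np.array([np.cos(a),np.sin(a)]),z]; print(nm,P,proj('top',P),(proj('top',P)-[172,160])*4,(proj('scene',P)-[200,150])*4)
E
```

```text
post [0.5225928  0.19174213 0.062     ] (array([0.52209421, 0.19198283, 0.0652445 ]), np.float64(0.001452143581787004))
slot [0.40692795 0.04280255 0.032     ] [0.43740788 0.03307059 0.032     ] 0.0968532665386129 0.06504360136213076
post dist 0.1882822975836093
C [0.49623186 0.00531433] axis 1.430327317868605 turn 1.296372783760071
[0.53964288 0.20632187]
[0.52616529 0.09743346]
[0.50799091 0.20907042]
[0.49471339 0.10471344]
peg [ 0.57127495 -0.02773918  0.064     ] [286.46396438 184.40908178] [457.85585753  97.63632711] [119.55948273 169.42306448]
peg [ 0.57127495 -0.02773918  0.032     ] [285.53381705 186.86158262] [454.13526818 107.44633048] [121.26038309 211.26802978]
pegF [ 0.48475124 -0.075878    0.032     ] [307.92132544 223.8146389 ] [543.68530174 255.25855558] [ 85.79114604 111.71783444]
```

Request:
{"op": "carry_out", "data": {"jaw": [1,1,1,1,1,1,1,1,1,1], "linear": [[1,1.5,-0.3],[3,4.5,-0.9],[5,7.7,-1.5],[7,10.8,-2.1],[9,14,-2.7],[11,17.2,-3.3],[13,20.3,-3.9],[15,23.5,-4.5],[17,26.7,-5.1],[19,29.8,-5.7]], "rot": [[0,0,1],[0,0,4],[0,0,6],[0,0,9],[0,0,11],[0,0,14],[0,0,16],[0,0,19],[0,0,21],[0,0,23]]}}

```text
t: 1.03
ee_pos: [0.4452, -0.2157, 0.3475]
tcp_rot: [3.142, -0.0, 0.862]
wrist_force: [0.2, -1.0, 0.1]
width: 0.0002
gripper_force: 0.0
```

Request:
{"op": "carry_out", "data": {"jaw": [1,1,1,1,1,1,1,1,1,1], "linear": [[2,3,-0.6],[4,6.2,-1.2],[6,9.5,-2],[8,12.7,-2.7],[10,15.8,-3.4],[12,18.9,-4.2],[13.3,21,-4.6],[13.9,21.9,-4.8],[13.9,21.9,-4.8],[13.9,21.9,-4.8]], "rot": [[0,0,2],[0,0,4],[0,0,7],[0,0,9],[0,0,12],[0,0,14],[0,0,16],[0,0,17],[0,0,17],[0,0,17]]}}

```text
t: 1.87
ee_pos: [0.5834, 0.0013, 0.2994]
tcp_rot: [-3.141, 0.001, 1.157]
wrist_force: [0.2, -0.4, -0.3]
width: 0.0004
gripper_force: 0.0
```

Request:
{"op": "carry_out", "data": {"jaw": [1,1,1,1], "linear": [[0,0,-2],[0,0,-4],[0,0,-5.4],[0,0,-5.4]], "rot": [[0,0,0],[0,0,0],[0,0,0],[0,0,0]]}}

```text
t: 2.2
ee_pos: [0.5818, -0.0003, 0.2434]
tcp_rot: [-3.136, 0.003, 1.154]
wrist_force: [-0.3, -0.4, -0.2]
width: 0.0001
gripper_force: 0.0
```

```bash
python3 - <<'E'
from h import *
b=shot('scene','',190,110,160,115,4); a=shot('top','',212,140,120,115,4)
cv2.imwrite('pics/c2.png',cv2.resize(np.hstack([b,a]),(800,328)))
E
```

```text
(no output)
```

View pics/c2.png

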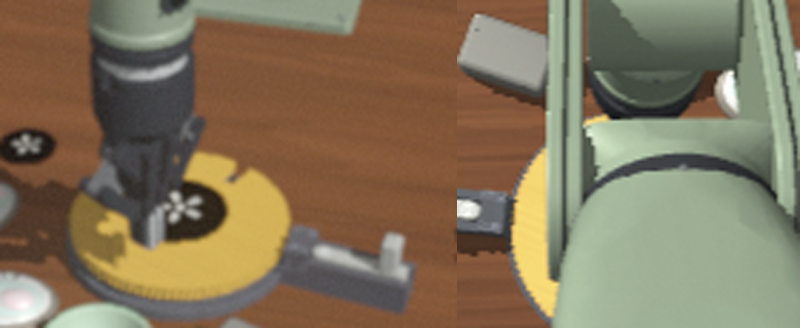

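The fingertip, at about (152,245) in the enlarged crop, stands beside the peg over the disc, clear of the plate and the dish.

```bash
python3 - <<'E'
from h import *
C=np.array([.4962,.0053]); s=np.array([.5835,.0012])
for t in [1.4,1.3,1.2,1.1,1.0,.9,.8,.7,.6,.5,.4,.3,.2,.15,.1,.05,0]:
    a=1.437+t-np.pi; u=np.array([np.cos(a),np.sin(a)]); bk=np.array([-u[1],u[0]])
    P=C+.082*u+.017*bk; yaw=np.arctan2(bk[1],bk[0])
    print(t,np.round((P-s)*100,1),round(np.degrees(yaw-1.157),1))
E
```

```text
1.4 [-0.4 -0.4] 6.3
1.3 [-0.5 -1.3] 0.5
1.2 [-0.7 -2.1] -5.2
1.1 [-1.  -2.9] -10.9
1.0 [-1.4 -3.6] -16.7
0.9 [-1.8 -4.3] -22.4
0.8 [-2.3 -5. ] -28.1
0.7 [-2.9 -5.6] -33.9
0.6 [-3.5 -6.2] -39.6
0.5 [-4.2 -6.6] -45.3
0.4 [-4.9 -7.1] -51.0
0.3 [-5.7 -7.4] -56.8
0.2 [-6.5 -7.7] -62.5
0.15 [-6.9 -7.8] -65.4
0.1 [-7.3 -7.8] -68.2
0.05 [-7.7 -7.9] -71.1
0 [-8.1 -7.9] -74.0
```

Request:
{"op": "carry_out", "data": {"jaw": [1,1,1,1], "linear": [[0,0,-1],[0,0,-2],[0,0,-2.5],[0,0,-2.5]], "rot": [[0,0,0],[0,0,0],[0,0,0],[0,0,0]]}}

```text
t: 2.63
ee_pos: [0.5831, 0.0014, 0.2194]
tcp_rot: [-3.139, 0.001, 1.157]
wrist_force: [-0.0, -0.8, -0.1]
width: -0.0001
gripper_force: 0.0
```

Request:
{"op": "carry_out", "data": {"jaw": [1,1,1,1,1,1,1,1,1,1], "linear": [[-0.2,-0.6,0],[-0.5,-1.3,0],[-0.6,-1.7,0],[-0.7,-2.1,0],[-0.9,-2.5,0],[-1,-2.9,0],[-1.2,-3.2,0],[-1.4,-3.6,0],[-1.6,-4,0],[-1.8,-4.3,0]], "rot": [[0,0,0],[0,0,0],[0,0,-3],[0,0,-5],[0,0,-8],[0,0,-11],[0,0,-14],[0,0,-17],[0,0,-20],[0,0,-22]]}}

```text
t: 3.47
ee_pos: [0.5656, -0.0421, 0.2213]
tcp_rot: [3.141, -0.001, 0.77]
wrist_force: [0.7, 0.9, 0.2]
width: -0.0001
gripper_force: 0.7
```

Request:
{"op": "carry_out", "data": {"jaw": [1,1,1,1,1,1,1,1,1,1], "linear": [[-0.2,-0.4,0],[-0.5,-0.7,0],[-0.8,-1,0],[-1.1,-1.3,0],[-1.4,-1.6,0],[-1.7,-1.9,0],[-2.0,-2.1,0],[-2.4,-2.3,0],[-2.7,-2.5,0],[-3.1,-2.8,0]], "rot": [[0,0,-3],[0,0,-6],[0,0,-9],[0,0,-12],[0,0,-15],[0,0,-17],[0,0,-20],[0,0,-23],[0,0,-26],[0,0,-29]]}}

```text
t: 4.3
ee_pos: [0.535, -0.0701, 0.2215]
tcp_rot: [3.141, -0.003, 0.264]
wrist_force: [1.0, 1.2, -0.8]
width: -0.0003
gripper_force: 0.8
```

Request:
{"op": "carry_out", "data": {"jaw": [1,1,1,1,1,1,1], "linear": [[-0.4,-0.2,0],[-0.8,-0.3,0],[-1.2,-0.4,0],[-1.6,-0.6,0],[-1.8,-0.7,0],[-2.0,-0.7,0],[-2.0,-0.7,0]], "rot": [[0,0,-3],[0,0,-6],[0,0,-9],[0,0,-12],[0,0,-13],[0,0,-14],[0,0,-14]]}}

```text
t: 4.88
ee_pos: [0.5145, -0.0769, 0.2211]
tcp_rot: [3.141, -0.001, 0.022]
wrist_force: [0.6, 0.4, -0.3]
width: -0.0001
gripper_force: 0.3
```

```bash
python3 - <<'E'
from h import *
b=shot('scene','',190,110,160,115,4); a=shot('top','',172,150,160,115,4)
cv2.imwrite('pics/c3.png',cv2.resize(np.hstack([b,a]),(800,288)))
E
```

```text
(no output)
```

View pics/c3.png

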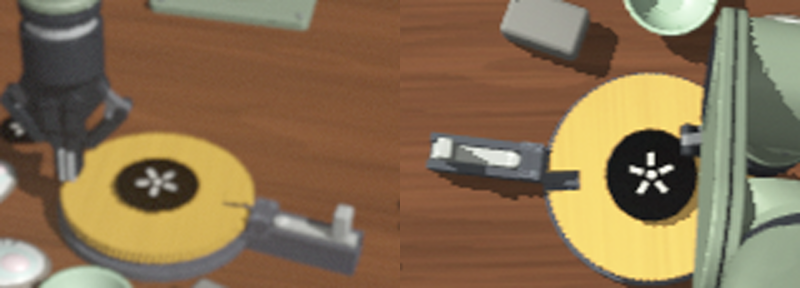

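The top view shows the slot at about (563,181) in the enlarged crop, nearly facing the bolt. The plate is still centred and the slot is in clear view, so I'll measure its angle.

```bash
cat >> h.py <<'E'
def turn(im,C=np.array([.4962,.0053]),ax=1.437):
    # brass fraction in polar samples of annulus r 68..91 around the guide direction
    m=cv2.GaussianBlur(brass(im),(0,0),.5); t=np.arange(-.5,.5,.005); v=[]
    for a in t:
        v.append(np.mean([cv2.getRectSubPix(m,(1,1),tuple(proj('top',[C[0]+r*np.cos(ax+a),C[1]+r*np.sin(ax+a),.032])))[0,0] for r in np.arange(.069,.089,.002)]))
    w=np.clip(1-np.array(v)/255,0,1); w[w<.3]=0
    return (w*t).sum()/w.sum(), w.sum()*.005*.079
E
cat > m.py <<'E'
from h import *
im=manip.camera('top'); print('turn,width',turn(im))
# post top: bright blob at tail of guide
g=cv2.cvtColor(im,cv2.COLOR_RGB2HSV); m=cv2.inRange(g,(0,0,170),(180,60,255)); m[:,:178]=0; m[:,235:]=0; m[:195]=0; m[230:]=0
n,l,st,c=cv2.connectedComponentsWithStats(m)
for i in range(1,n):
    if st[i,4]>8: P=onz('top',c[i],.062); print(st[i],P[:2],np.linalg.norm(P[:2]-[.4962,.0053]))
# guide rails from dark bluish mask
C=np.array([.4962,.0053])
for rr in(.13,.15,.17,.19):
    row=[]
    for d in np.arange(-.03,.03,.0005):
        p=C+rr*np.array([np.cos(1.437),np.sin(1.437)])+d*np.array([-np.sin(1.437),np.cos(1.437)])
        q=proj('top',[*p,.030]); px=cv2.getRectSubPix(im,(1,1),tuple(q))[0,0].astype(int); row.append(px[0]-px[2]<8)
    k=np.where(row)[0]; print(rr,-.03+.0005*k[0],-.03+.0005*k[-1])
E
python3 m.py
```

```text
turn,width (np.float64(0.16606188163649124), np.float64(0.017957939215686277))
[184 205   9   8  54] [0.5217209 0.1918186] 0.18825648471281184
[197 208  23   8 101] [0.51343373 0.14380448] 0.13957253383488086
0.13 -0.015499999999999998 0.0175
0.15 -0.015499999999999998 0.0175
0.17 -0.016 0.0175
0.19 -0.016 0.017
```

Request:
{"op": "carry_out", "data": {"jaw": [1,1,1,1,1,1,1], "linear": [[-0.3,0,0],[-0.6,-0.1,0],[-0.9,-0.1,0],[-1.1,-0.1,0],[-1.2,-0.1,0],[-1.3,-0.1,0],[-1.3,-0.1,0]], "rot": [[0,0,-2],[0,0,-4],[0,0,-6],[0,0,-7],[0,0,-8],[0,0,-9],[0,0,-9]]}}

```text
t: 5.62
ee_pos: [0.5016, -0.0775, 0.2207]
tcp_rot: [3.141, 0.0, -0.135]
wrist_force: [1.0, -0.3, -0.5]
width: -0.0002
gripper_force: 0.4
```

```bash
python3 m.py|head -1
```

```text
turn,width (np.float64(0.01447884847623829), np.float64(0.017444439215686277))
```

Request:
{"op": "carry_out", "data": {"jaw": [1,1,1,1,1,1,1,1,1,1], "linear": [[-0.1,0,0],[-0.1,0,0],[0.5,0,0],[1.2,0,0],[1.7,0,0],[1.8,0,1.5],[1.8,0,4],[1.8,0,7],[1.8,0,9.5],[1.8,0,10]], "rot": [[0,0,0],[0,0,0],[0,0,0],[0,0,0],[0,0,0],[0,0,0],[0,0,0],[0,0,0],[0,0,0],[0,0,0]]}}

```text
t: 6.5
ee_pos: [0.5212, -0.0777, 0.325]
tcp_rot: [3.141, -0.008, -0.134]
wrist_force: [-0.0, -0.2, -0.4]
width: 0.0002
gripper_force: 0.0
```

Request:
{"op": "carry_out", "data": {"jaw": [1,1,1,1,1,1,1,1,1,1], "linear": [[0,1,0],[0.1,3,0],[0.2,5.5,0],[0.3,8.5,0],[0.4,11.5,0],[0.5,14.5,0],[0.5,17.5,0],[0.5,20.5,0],[0.6,23.5,0],[0.6,26.5,0]], "rot": [[0,0,4],[0,0,11],[0,0,18],[0,0,25],[0,0,32],[0,0,39],[0,0,46],[0,0,53],[0,0,60],[0,0,66]]}}

```text
t: 7.33
ee_pos: [0.5257, 0.1891, 0.3199]
tcp_rot: [-3.141, 0.001, 1.023]
wrist_force: [1.1, -0.0, -0.2]
width: 0.0001
gripper_force: 0.0
```

Request:
{"op": "carry_out", "data": {"jaw": [1,1,1,1,1,1], "linear": [[0,1.5,0],[0.1,3,0],[0.1,3.7,0],[0.1,3.9,0],[0.1,3.9,0],[0.1,3.9,0]], "rot": [[0,0,7],[0,0,14],[0,0,20],[0,0,24],[0,0,24],[0,0,24]]}}

```text
t: 7.83
ee_pos: [0.5267, 0.2267, 0.32]
tcp_rot: [-3.14, 0.001, 1.435]
wrist_force: [-0.5, -0.5, 0.4]
width: -0.0002
gripper_force: 0.0
```

```bash
python3 m.py; python3 - <<'E'
from h import *
b=shot('scene','',190,110,180,115,4); a=shot('top','',152,150,180,115,4)
cv2.imwrite('pics/c4.png',cv2.resize(np.hstack([b,a]),(800,256)))
print(manip.get_state()['ee_pos'])
E
```

```text
turn,width (np.float64(0.0034134071693985735), np.float64(0.017258866666666667))
[184 205   9   8  56] [0.52181963 0.19180411] 0.18825554040012676
[197 208  23   9 103] [0.51312294 0.1435473 ] 0.13927922117448757
0.13 -0.015499999999999998 0.0175
0.15 -0.015499999999999998 0.017
0.17 -0.015499999999999998 0.0175
0.19 -0.016 0.017
[0.52673037 0.22614469 0.32043575]
```

View pics/c4.png

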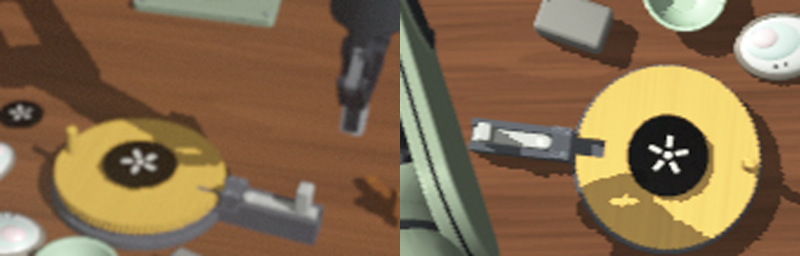

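The slot now lines up with the bolt in the top view (turn 0.003). The shut fingers hang behind the post, at (355,120) in the crop.

Request:
{"op": "carry_out", "data": {"jaw": [1,1,1,1,1,1,1], "linear": [[0,0,-2],[0,0,-4.5],[0,0,-7],[0,0,-9],[0,0,-10],[0,0,-10.5],[0,0,-10.5]], "rot": [[0,0,0],[0,0,0],[0,0,0],[0,0,0],[0,0,0],[0,0,0],[0,0,0]]}}

```text
t: 8.57
ee_pos: [0.5267, 0.2262, 0.2151]
tcp_rot: [-3.141, 0.001, 1.435]
wrist_force: [0.8, -1.2, 0.2]
width: 0.0003
gripper_force: 0.0
```

Request:
{"op": "carry_out", "data": {"jaw": [1,1,1,1,1,1,1,1,1,1], "linear": [[-0.1,-0.6,0],[-0.2,-1.2,0],[-0.2,-1.7,0],[-0.3,-2.2,0],[-0.4,-2.7,0],[-0.4,-3.2,0],[-0.5,-3.7,0],[-0.6,-4.2,0],[-0.6,-4.7,0],[-0.7,-5.2,0]], "rot": [[0,0,0],[0,0,0],[0,0,0],[0,0,0],[0,0,0],[0,0,0],[0,0,0],[0,0,0],[0,0,0],[0,0,0]]}}

```text
t: 9.4
ee_pos: [0.5197, 0.174, 0.2158]
tcp_rot: [3.141, -0.0, 1.436]
wrist_force: [-0.0, 1.0, 0.9]
width: 0.0
gripper_force: 0.7
```

Request:
{"op": "carry_out", "data": {"jaw": [1,1,1,1,1,1,1], "linear": [[-0.1,-0.4,0],[-0.1,-0.8,0],[-0.2,-1.2,0],[-0.2,-1.6,0],[-0.2,-1.8,0],[-0.3,-2.0,0],[-0.3,-2.0,0]], "rot": [[0,0,0],[0,0,0],[0,0,0],[0,0,0],[0,0,0],[0,0,0],[0,0,0]]}}

```text
t: 9.98
ee_pos: [0.5165, 0.154, 0.2156]
tcp_rot: [-3.141, 0.001, 1.436]
wrist_force: [-0.8, -0.4, -0.7]
width: -0.0003
gripper_force: 0.0
```

Request:
{"op": "carry_out", "data": {"jaw": [1,1,1,1], "linear": [[0,-0.1,0],[0,-0.2,0],[0,-0.3,0],[0,-0.3,0]], "rot": [[0,0,0],[0,0,0],[0,0,0],[0,0,0]]}}

```text
t: 10.32
ee_pos: [0.5169, 0.1518, 0.2159]
tcp_rot: [3.141, -0.001, 1.436]
wrist_force: [0.4, 3.4, 0.2]
width: -0.0001
gripper_force: 1.8
```

Request:
{"op": "carry_out", "data": {"jaw": [1,1,1,1], "linear": [[0,-0.1,0],[0,-0.1,0],[0,-0.2,0],[0,-0.2,0]], "rot": [[0,0,0],[0,0,0],[0,0,0],[0,0,0]]}}

```text
t: 10.65
ee_pos: [0.5175, 0.1508, 0.2165]
tcp_rot: [3.138, -0.004, 1.435]
wrist_force: [1.1, 8.5, 1.7]
width: -0.0001
gripper_force: 4.3
```

Request:
{"op": "carry_out", "data": {"jaw": [1,1,1,1,1,1,1,1,1,1], "linear": [[0,0.3,0],[0.1,1,0],[0.3,2,0],[0.4,3,0],[0.5,4,0],[0.6,4.5,2],[0.6,4.5,5],[0.6,4.5,8.5],[0.6,5.5,11],[0.6,5.5,11]], "rot": [[0,0,0],[0,0,0],[0,0,0],[0,0,0],[0,0,0],[0,0,0],[0,0,0],[0,0,0],[0,0,0],[0,0,0]]}}

```text
t: 11.48
ee_pos: [0.5241, 0.2067, 0.3315]
tcp_rot: [3.131, -0.006, 1.437]
wrist_force: [0.8, -0.0, 1.1]
width: 0.0001
gripper_force: 0.0
```

```bash
python3 m.py; python3 - <<'E'
from h import *
b=shot('scene','',190,110,180,130,4); a=shot('top','',182,140,180,130,4)
cv2.imwrite('pics/c5.png',cv2.resize(np.hstack([b,a]),(800,289)))
E
```

```text
turn,width (np.float64(0.0033184847232953993), np.float64(0.017247713725490197))
[178 199  10  31 127] [0.50378815 0.20724495] 0.20208746578175174
[209 208   9   8  55] [0.51477156 0.13698093] 0.13298410074527262
[232 213   3   6  17] [0.50470642 0.09276045] 0.08787314864413434
0.13 -0.015499999999999998 0.0175
0.15 -0.015499999999999998 0.0175
0.17 -0.016 0.0175
0.19 -0.016 0.029500000000000005
```

View pics/c5.png

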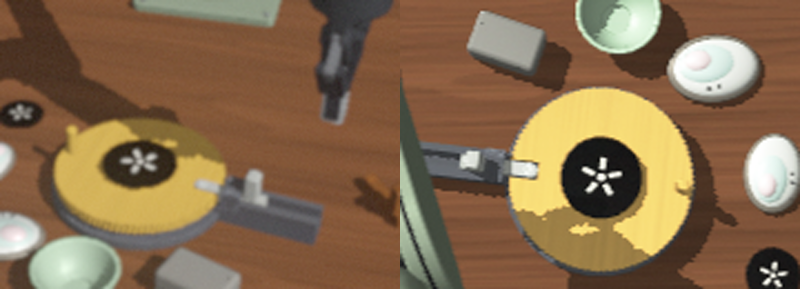

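The bolt is in the slot, with the post at (255,185) in the scene crop and the plate and other objects undisturbed. The post reads 133 mm from the axis against 130 mm at home, so I'll check the nose and the slot bottom directly.

```bash
python3 - <<'E'
from h import *
im=manip.camera('top'); C,r=center(im); print(C,r)
u=np.array([np.cos(1.44),np.sin(1.44)]); C=np.array([.4962,.0053])
for rr in np.arange(.056,.096,.002):
    q=proj('top',[*(C+rr*u),.032]); print(round(rr,3),cv2.getRectSubPix(im,(1,1),tuple(q))[0,0],end=' ')
cv2.imwrite('pics/c6.png',np.hstack([cv2.resize(im[195:235,180:255,::-1],None,fx=8,fy=8,interpolation=0)]))
E
```

```text
[0.49643334 0.0051028 ] 0.09440751725926626
0.056 [249 223 121] 0.058 [248 222 121] 0.06 [248 221 120] 0.062 [249 222 121] 0.064 [240 213 134] 0.066 [223 212 173] 0.068 [220 221 208] 0.07 [229 232 225] 0.072 [238 241 235] 0.074 [243 246 241] 0.076 [234 238 233] 0.078 [231 235 229] 0.08 [232 236 231] 0.082 [228 232 227] 0.084 [225 229 223] 0.086 [226 228 223] 0.088 [226 228 223] 0.09 [224 226 221] 0.092 [199 201 194] 0.094 [140 143 137]
```

View pics/c6.png

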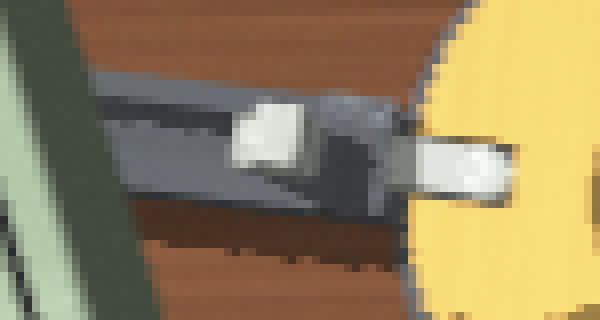

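The nose meets the brass at the slot bottom (about 66 mm) with no dark gap. One firmer push will make sure of it.

Request:
{"op": "carry_out", "data": {"jaw": [1,1,1,1,1,1,1,1,1,1], "linear": [[0,0,-3],[0,-0.5,-6],[0,-1,-9],[0,-1,-11],[0,-1,-11],[-0.2,-2,-11],[-0.3,-3,-11],[-0.4,-4,-11],[-0.5,-4.7,-11],[-0.6,-5,-11]], "rot": [[0,0,0],[0,0,0],[0,0,0],[0,0,0],[0,0,0],[0,0,0],[0,0,0],[0,0,0],[0,0,0],[0,0,0]]}}

```text
t: 12.52
ee_pos: [0.5167, 0.153, 0.2169]
tcp_rot: [3.14, -0.001, 1.435]
wrist_force: [0.4, -0.0, 0.3]
width: -0.0002
gripper_force: 0.0
```

Request:
{"op": "carry_out", "data": {"jaw": [1,1,1,1,1,1], "linear": [[0,-0.2,0],[0,-0.4,0],[0,-0.5,0],[0,-0.6,0],[0,-0.7,0],[0,-0.7,0]], "rot": [[0,0,0],[0,0,0],[0,0,0],[0,0,0],[0,0,0],[0,0,0]]}}

```text
t: 13.02
ee_pos: [0.5176, 0.1502, 0.2173]
tcp_rot: [3.138, -0.008, 1.433]
wrist_force: [-0.9, 14.2, 4.1]
width: -0.0002
gripper_force: 6.9
```

Request:
{"op": "carry_out", "data": {"jaw": [1,1,1,1,1,1,1,1,1,1], "linear": [[0,0.4,0],[0.1,1,0],[0.3,2,0],[0.4,3,0],[0.5,4,0],[0.6,4.5,2],[0.6,5,5],[0.6,6,8.5],[0.6,6,11],[0.6,6,11]], "rot": [[0,0,0],[0,0,0],[0,0,0],[0,0,0],[0,0,0],[0,0,0],[0,0,0],[0,0,0],[0,0,0],[0,0,0]]}}

```text
t: 13.85
ee_pos: [0.5241, 0.2092, 0.3314]
tcp_rot: [3.131, -0.005, 1.438]
wrist_force: [1.2, 0.5, 0.8]
width: 0.0002
gripper_force: 0.0
```

```bash
python3 m.py|head -4
```

```text
turn,width (np.float64(-0.0006132934035089541), np.float64(0.017276060784313724))
[178 206   8  24  92] [0.49662002 0.20929481] 0.2039952397663027
[209 207   9   8  55] [0.51534148 0.1370575 ] 0.13314066039689332
[232 212   3   7  17] [0.50549181 0.09274919] 0.08794145015751254
```

The post did not move under 14 N, so the bolt is fully home. The robot is clear.

```bash
python3 -c "
from station import manip
print(manip.sign_off())"
```

```text
the job is handed in; nothing more can be done
None
```

The turntable's slot faces the bolt (turn about 0 rad) and the bolt is pushed home against the slot's bottom, where it did not move under a second 14 N push. In the last pictures the plate and the other objects were undisturbed, and I handed the job in at about 14 s with the robot clear.

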